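# Seat the pill carousel on its locating pin

### The arm

A 6-joint arm with a two-finger parallel gripper is mounted at the origin on the work surface. World frame = base frame: x ahead of the robot, y to its left, z up, the work surface at z = 0. Lengths are in mm, angles in rad, forces in N, time in s.
With the tool pointing down it reaches from about 400 to 925 mm from the base axis. Payload 12.5 kg.
Tool frame: the origin (TCP) lies midway between the tips of the shut fingers; the grasp point (between the pads) lies 19 mm behind it; x points along the fingers, y is the direction in which the jaws open and shut, and the axes are right-handed (so a half turn about x gives the same grasp; the last joint's range is limited). The gripper opens to 95 mm and grips with 3 to 60 N. Pads are 20 mm wide; open, the fingers measure 119 mm over their backs; the gripper's body (75 mm by 180 mm) begins 59 mm behind the grasp point.
Start: joints at [-1.411, 0.491, 1.559, -0, 1.092, -0.106], TCP at [164.198, -603.064, 214.661] pointing down, gripper open.
Joint ranges: [-3.1, 3.1], [-0.84, 2.19], [0.05, 2.79], [-1.13, 4.28], [0.06, 2.93], [-2.69, 2.69]. Speed limits (rad/s): [2.22, 2.22, 2.79, 3.14, 3.14, 3.14].

### API

Orientations are given as [roll, pitch, yaw] about the fixed x, y, z axes, in that order (R = Rz(yaw) Ry(pitch) Rx(roll)).
In Python, from cell import sensors, read_camera, get_calibration, order gives the robot as it stands. The module is installed in compiled form; this text tells all that it offers.
- The arm moves only by the tool servo_tool, never from a script. Its argument "steps" is text: rows parted by semicolons, each of 7 numbers parted by spaces: the shift along the tool's x, y, z in mm, then the turn, a rotation vector about the tool's x, y, z in rad, then the finger opening in mm, from 0 to 95.1. A call has exactly 8 rows; each row shifts and turns the pose as measured when the row begins, along the tool's axes as they then stand; what a row does not reach is not made up. A row lasts 1/10 s, in which the tool goes at most 50 mm and 8.59 degrees, less where a joint would pass 70% of its speed; a pose out of reach is approached as far as the arm can. A call is refused whole if a number of a shift passes 50 or a number of a turn 0.15, either way. A call with a gripper value outside its range is refused whole. The fingers move at their own pace and stop on an object; the grip force is fixed at half the most. Time passes only in rows, so rows that do not move let the fingers close, or fill a call up. It gives the time, the measured TCP pose, the force and the opening at its end, in the units of the state.
- sensors.state(): the state, without advancing time (a new reading comes with each control period).
- read_camera(name): name is "scene" or "side" or "wrist"; returns (picture, depth): 400x640x3 uint8, blue, green, red; 400x640 float32, mm along the optical axis (not along the pixel's ray), 0 where there is no reading.
- get_calibration(name): a dict with "mtx" (3x3 intrinsics, pixels), "R" (3x3) and "t" (3): a world point X has camera coordinates R X + t. Camera axes: x right, y down, z forward; pixel columns grow to the right and rows downward; lengths in mm; the calibration is good to about 2 mm. A picture is of the moment at which its call begins: read the wrist's pose just before it. get_calibration takes no time and is no camera call; for the wrist camera it gives the pose at the moment of the call.
- order.job_done(): hands the job in, once; it reports no verdict.
The state is a dict: "t": time; "joints": joint angles; "qvel": joint speeds; "tau": joint torques, N m; "eef_pos": TCP position; "tcp_rot": TCP orientation; "ft_force": force on the tool from outside, world axes, zero at the start; "moment": the same for the moment, N m; "opening": opening from 0.0 (shut) to 1.0 (fully open).
Only numpy, scipy, OpenCV 4.12 (cv2) and the standard library are available. Lean on these libraries where they do the work, as an engineer would, in place of code of your own. Each camera call takes 0.05 s, during which the arm holds its last target.

### The job

The carousel of the pill dispenser is sitting loose: push it round on its spindle with a fingertip until the notch in its rim is over the locating pin, then press it straight down until it is fully home on the pin. Only push and press, never lift it, leave everything else standing where it is, and finish with the hand clear.

Things in the scene. Friction and masses are not known exactly. Their poses are not given: they have to be found in the camera images.
- dispenser: carousel pill dispenser, fixed to the table: white housing 250 x 250 x 40 mm high with a pale round carousel on top, captive on an upright spindle (it only turns and slides up and down). Origin: centre of the housing's underside, straight below the spindle; z up, x from the spindle towards the locating pin
- carousel (a joint): turn of the carousel, rad, growing counter-clockwise seen from above, no end stops; notch in line with the pin at 0 and at every whole turn. Turns either way against light friction (0.1 N m: about 2 N on a divider 45 mm from the spindle), stays where it is left, but coasts on if pushed faster than about 0.1 m/s. Starts at least 0.6 rad from the pin either way
- press (a joint): how far the carousel is pressed down, m: 0 at the start, 0.012 fully home (end stop); negative if lifted. Moving it takes about 6 N and it stays where it is left. Away from the notch the flange lands on the pin at 0.004. All heights of the carousel given here are for 0; seated they are 12 mm less
- pin (a point): top of the round-tipped steel locating pin, 12 mm across, fixed on the housing's top face 94 mm from the spindle; it stands 13 mm high (top 53 mm above the table) and shows about 5 mm outside the flange's edge, with a fixed steel block (16 x 14 mm, 10 mm high) on the housing just behind it
- notch (a point): middle of the only notch in the carousel's flange, at the flange's top face, 94 mm from the spindle, 63 mm above the table. The flange is 6 mm thick, outer radius 95 mm, and lies outside the tray's wall; the notch is 20 mm wide, cut in from its edge to the wall. Moves with the carousel
- divider (a point): middle of the top edge of one of the four radial dividers, 45 mm from the spindle, 83 mm above the table, 45 degrees counter-clockwise of the notch; the others follow every 90 degrees. They are 4 mm thick, 20 mm high, run from hub to wall and part four open compartments: floor 63 mm above the table, wall inner radius 76 mm, 20 mm high. Moves with the carousel
- hub_top (a point): centre of the flat top of the carousel's round hub (32 mm across, 24 mm higher than the compartment floors), on the spindle's axis, 87 mm above the table at the start
- medicine_cup: clear measuring cup, 32 mm across, 34 mm tall, standing on a corner of the dispenser's housing; origin at the centre of its underside; loose, to be left alone
- vial: glass vial, 22 mm across, 42 mm tall, standing on a corner of the dispenser's housing; origin at the centre of its underside; loose, to be left alone
- pill_bottle: amber jar, 48 mm across, 80 mm tall, on the table beside the dispenser; origin at the centre of its underside; loose, to be left alone
- tape_roll: white roll of tape lying flat, 60 mm across, 25 mm tall, on the table beside the dispenser; origin at the centre of its underside; loose, to be left alone
- dressing_jar: steel jar, 90 mm across, 90 mm tall, on the table; origin at the centre of its underside; loose, to be left alone
- carton: paper-white carton 50 x 90 x 60 mm, on the table; origin at the centre of its underside; loose, to be left alone

How it is judged (in metres and radians):
At the end, for the whole second after the job is handed in: The carousel is pressed at least 10 mm down its 12 mm of travel with the notch's middle within 6 mm of the pin, and it is at rest (value of joint press above 0.01 m and horizontal distance between notch and pin below 0.006 m and velocity of joint carousel between -0.05 and 0.05 rad/s and velocity of joint press between -0.01 and 0.01 m/s); the robot touches nothing.
It fails at once if the carousel is lifted on its spindle (value of joint press below -0.004 m).
It fails at once if the measuring cup or the vial on the housing is pushed away, lifted or knocked over (distance of any of medicine_cup, vial from where it was at the start of the episode above 0.02 m or angle between any of medicine_cup, vial's own z axis and vertical above 0.4 rad).
It fails at once if something beside the dispenser is pushed away, lifted or knocked over (distance of any of pill_bottle, tape_roll, dressing_jar, carton from where it was at the start of the episode above 0.02 m or angle between any of pill_bottle, tape_roll, dressing_jar, carton's own z axis and vertical above 0.4 rad).
It also fails if it takes over 58 s, if anything falls off the work surface, if the arm or the gripper's body presses on something with over 40 N, if the wrist force passes 120 N, or if a joint passes its speed limit or range.

## Working session

There is one attempt and no reset: what is moved stays moved. The work goes in short steps, Python scripts to look and compute and a tool call to move; the robot and the scene stay as the last step left them, time stands still between calls to the robot, and variables do not carry over. Pictures are saved under pics/ and viewed, and the job is handed in when it is done.

Besides the shell and the picture viewer there is one more tool, called as name(argument=value, ...) on one line, values as JSON. servo_tool: Moves the arm, as the interface text tells. Its arguments: {"type":"object","properties":{"steps":{"type":"string"}},"required":["steps"]}

```bash
mkdir -p pics; python3 - <<'E'
from cell import *
import cv2,numpy as np
for n in ["scene","side","wrist"]:
    c=get_calibration(n); p,d=read_camera(n)
    cv2.imwrite(f"pics/{n}0.png",p); np.savez(f"{n}0.npz",p=p,d=d,**c)
    print(n,np.round(c["mtx"],1).tolist(),np.round(c["R"],3).tolist(),np.round(c["t"],1))
print(sensors.state())
E
```

```text
scene [[379.9, 0.0, 313.6], [0.0, 379.9, 204.2], [0.0, 0.0, 1.0]] [[0.814, 0.581, 0.014], [0.419, -0.57, -0.707], [-0.402, 0.581, -0.707]] [-431.6 -148.2 1347. ]
side [[509.5, 0.0, 313.9], [0.0, 509.5, 208.1], [0.0, 0.0, 1.0]] [[0.883, -0.469, 0.0], [-0.247, -0.465, -0.85], [0.398, 0.751, -0.527]] [-418.4  189.8 1565.8]
wrist [[307.8, 0.0, 319.7], [0.0, 307.8, 195.8], [0.0, 0.0, 1.0]] [[0.262, -0.965, -0.001], [-0.936, -0.255, 0.243], [-0.235, -0.063, -0.97]] [-624.5  -26.9  390.6]
{'t': 0.15, 'joints': array([-1.41062183e+00,  4.91400915e-01,  1.55929459e+00, -1.68980032e-05,
        1.09171495e+00, -1.05574381e-01]), 'qvel': array([-0.00084219, -0.00069513, -0.00289041,  0.00029016, -0.00035838,
       -0.0001167 ]), 'tau': array([ 2.43058035e-03, -6.12897277e+01, -2.58278131e+01,  6.93184021e-02,
        4.72998549e-02, -7.83174801e-05]), 'eef_pos': array([ 164.15042096, -602.87794288,  214.21364908]), 'tcp_rot': array([-1.65804413,  1.56997839,  1.74930519]), 'ft_force': array([ 0.70745068,  0.49739313, -0.21727304]), 'moment': array([-0.00020918, -0.00725903,  0.05922485]), 'opening': 0.9975627350475583}
```

View pics/scene0.png

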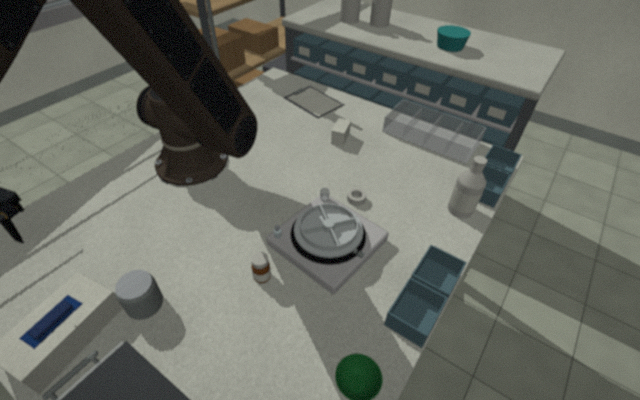

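View pics/side0.png

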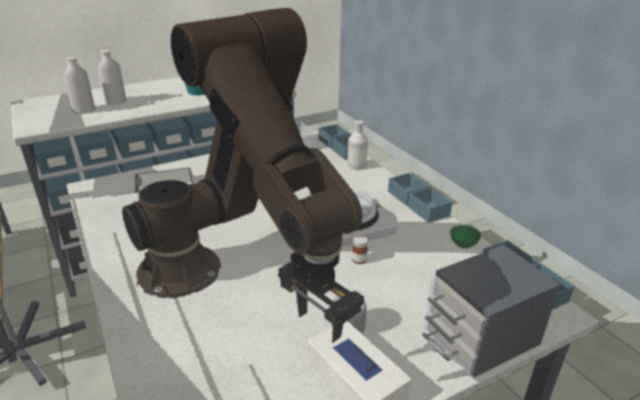

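View pics/wrist0.png

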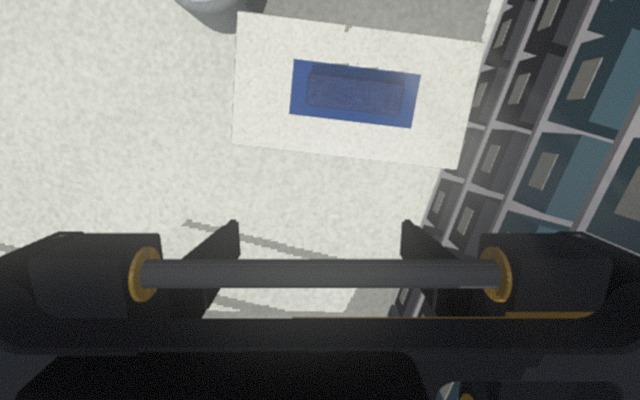

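Scene view: dispenser at about (328,235), pill bottle (261,267), steel jar (138,293), tape roll (356,196), carton (345,131); cup and vial near (277,230) and (324,195). I'll zoom in and measure.

```bash
cat > h.py <<'E'
import numpy as np,cv2
def load(n): return np.load(n)
def px(z,u,v,d=None):
    d=z['d'][int(round(v)),int(round(u))] if d is None else d
    c=np.array([(u-z['mtx'][0,2])/z['mtx'][0,0]*d,(v-z['mtx'][1,2])/z['mtx'][1,1]*d,d])
    return z['R'].T@(c-z['t'])
def pxz(z,u,v,h):
    r=z['R'].T@np.array([(u-z['mtx'][0,2])/z['mtx'][0,0],(v-z['mtx'][1,2])/z['mtx'][1,1],1]); o=-z['R'].T@z['t']
    return o+r*(h-o[2])/r[2]
def cloud(z):
    v,u=np.mgrid[0:400,0:640]; d=z['d']
    c=np.stack([(u-z['mtx'][0,2])/z['mtx'][0,0]*d,(v-z['mtx'][1,2])/z['mtx'][1,1]*d,d],-1)
    return (c-z['t'])@z['R']
def proj(z,X):
    c=np.asarray(X)@z['R'].T+z['t']; return c[...,:2]/c[...,2:]*[z['mtx'][0,0],z['mtx'][1,1]]+z['mtx'][:2,2]
E
python3 - <<'E'
from h import *
z=load('scene0.npz')
c=z['p'][170:300,230:410]
cv2.imwrite('pics/z0.png',cv2.resize(c,None,fx=4.4,fy=4.4,interpolation=cv2.INTER_CUBIC))
P=cloud(z)
for u,v in [(328,235),(331,225),(261,267),(356,196),(265,237),(387,236),(335,290),(345,131),(138,293)]: print(u,v,np.round(P[v,u],0))
E
```

```text
328 235 [606. -40.  64.]
331 225 [603. -23.  87.]
261 267 [ 535. -233.   74.]
356 196 [559. 197.   1.]
265 237 [ 434. -109.    0.]
387 236 [729.  79.  31.]
335 290 [ 704. -152.   24.]
345 131 [376. 413.  60.]
138 293 [ 364. -461.   91.]
```

View pics/z0.png

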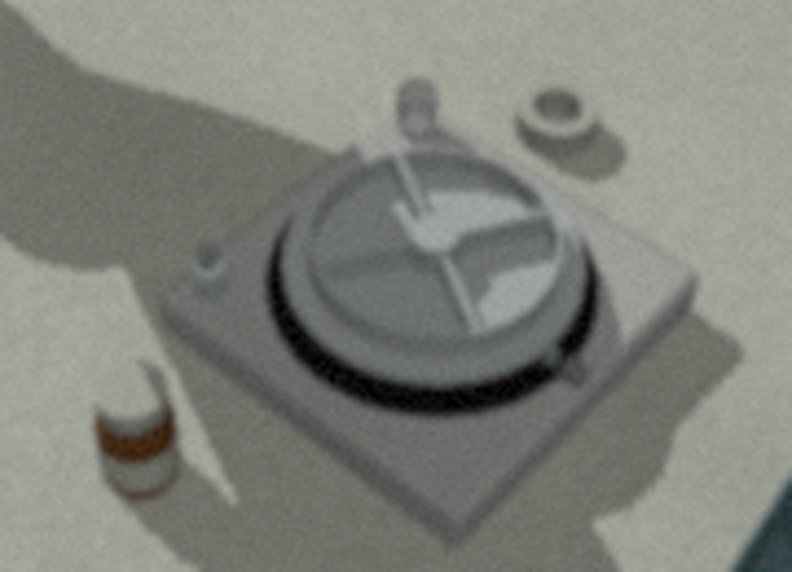

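```bash
cat >> h.py <<'E'
from scipy.spatial.transform import Rotation as Ro
def st():
    from cell import sensors
    s=sensors.state(); R=Ro.from_euler('xyz',s['tcp_rot']).as_matrix()
    return s,R
E
python3 - <<'E'
from h import *
from cell import *
s,R=st(); print(np.round(R,3)); 
c=get_calibration('wrist'); o=-c['R'].T@c['t']
print(o, R.T@(o-s['eef_pos'])); print(np.round(c['R']@R,3))
z=load('scene0.npz'); P=cloud(z)
print(pxz(z,360,253,53), pxz(z,331,225,87))
m=(P[...,2]>40)&(P[...,2]<100)&(abs(P[...,0]-600)<250)&(abs(P[...,1])<250)
# housing top
h=(abs(P[...,2]-40)<5)&m
q=P[h][:,:2].astype(np.float32); print(cv2.minAreaRect(q))
# wall top
w=(abs(P[...,2]-83)<4)&m
q=P[w][:,:2]; A=np.c_[2*q,np.ones(len(q))]
print(len(q),q.min(0),q.max(0))
E
```

```text
[[-0.     0.263 -0.965]
 [ 0.001 -0.965 -0.263]
 [-1.    -0.001 -0.   ]]
[ 230.46998033 -584.97056954  384.76083198] [-1.70542343e+02  4.49497184e-04 -6.87066859e+01]
[[ 0.     1.     0.   ]
 [-0.243 -0.     0.97 ]
 [ 0.97  -0.     0.243]]
[704.77827997 -34.2978846   53.        ] [603.27263571 -23.26168277  87.        ]
((654.83056640625, -69.4764404296875), (349.0577087402344, 387.968994140625), 89.71839904785156)
672 [ 477.92470565 -240.8202772 ] [673.00819554  58.70814435]
```

servo_tool(steps="-10 -31 -36 0 0 0 0; -10 -31 -36 0 0 0 0; -10 -31 -36 0 0 0 0; -10 -31 -36 0 0 0 0; -10 -31 -36 0 0 0 0; -10 -31 -36 0 0 0 0; -10 -31 -36 0 0 0 0; -10 -31 -36 0 0 0 0")

```text
t: 0.95
eef_pos: [379.7, -281.3, 293.6]
tcp_rot: [-1.511, 1.565, 1.888]
ft_force: [0.2, -0.4, -0.1]
opening: 0.386
```

servo_tool(steps="-3 -31 -36 0 0 0 0; -3 -31 -36 0 0 0 0; -3 -31 -36 0 0 0 0; -3 -31 -36 0 0 0 0; -3 -31 -36 0 0 0 0; -3 -31 -36 0 0 0 0; 0 0 0 0 0 0 0; 0 0 0 0 0 0 0")

```text
t: 1.75
eef_pos: [547.9, -30.3, 314.3]
tcp_rot: [-1.809, 1.566, 1.596]
ft_force: [0.0, -0.0, -0.0]
opening: 0.001
```

```bash
cat > snap.py <<'E'
import sys
from h import *
from cell import *
t=sys.argv[1]; f=sys.argv[2:] or ['wrist']
for n in f:
    c=get_calibration(n); p,d=read_camera(n)
    cv2.imwrite(f"pics/{n}{t}.png",p); np.savez(f"{n}{t}.npz",p=p,d=d,**c)
s,R=st(); print(s['t'],s['eef_pos'],s['opening'],s['ft_force']); print(np.round(R,3))
E
python3 snap.py 1
```

```text
1.8 [547.81227136 -30.61563131 314.2629751 ] 0.004252331068704721 [-0.63945022  0.49610215 -0.40101745]
[[-0.     0.259 -0.966]
 [ 0.005 -0.966 -0.259]
 [-1.    -0.005 -0.001]]
```

View pics/wrist1.png

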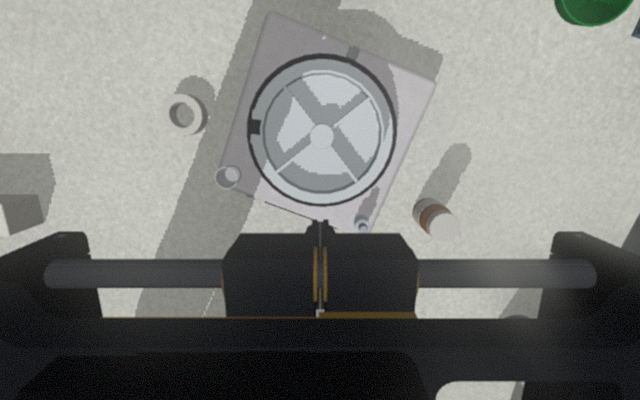

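Notch visible at (255,127), pin/block at (353,53), hub (321,136). Cup (228,177), vial (362,226), bottle (437,218), tape (186,115).

```bash
python3 - <<'E'
from h import *
z=load('wrist1.npz')
cv2.imwrite('pics/z1.png',cv2.resize(z['p'][5:235,205:445],None,fx=2.6*1.25*.8,fy=2.6,interpolation=cv2.INTER_CUBIC))
P=cloud(z); 
w=(abs(P[...,2]-83)<3)&(np.hypot(P[...,0]-603,P[...,1]+23)<110)
q=P[w][:,:2]
H=pxz(z,321.5,136,87); print('hub',H, P[136,321])
for _ in range(1):
    m=(np.hypot(q[:,0]-H[0],q[:,1]-H[1])>65); qq=q[m]
    A=np.c_[2*qq,np.ones(len(qq))]; s=np.linalg.lstsq(A,(qq**2).sum(1),rcond=None)[0]
    print('wall circle',s[:2],np.sqrt(s[2]+s[0]**2+s[1]**2),len(qq))
N=pxz(z,255,127,63); 
for n,(u,v,h) in dict(notch=(255,127,63),pin=(352,58,53),blk=(353,51,50),c1=(265,12,40),c2=(440,80,40),c3=(217,181,40),cup=(228,177,74),vial=(362,226,82),bot=(443,218,80),tape=(188,115,25)).items():
    X=pxz(z,u,v,h); D=X-H; print(n,np.round(X,1),P[v,u].round(0),'r',np.hypot(*D[:2]).round(1),'ang',np.arctan2(D[1],D[0]).round(3))
E
```

```text
hub [594.05757509 -18.92724718  87.        ] [593.84986659 -18.32440872  86.17396995]
wall circle [594.47206028 -18.43241729] 76.85964811103814 1212
notch [581.1  69.8  63. ] [579.  74.  41.] r 89.7 ang 1.716
pin [698.9 -31.7  53. ] [700. -32.  49.] r 105.6 ang -0.121
blk [707.9 -30.6  50. ] [708. -31.  50.] r 114.5 ang -0.102
c1 [725.3  92.5  40. ] [735. 102.   0.] r 172.1 ang 0.704
c2 [ 705.8 -155.6   40. ] [ 714. -169.   -1.] r 176.5 ang -0.885
c3 [488.6 112.1  40. ] [498. 103.  72.] r 168.2 ang 2.248
cup [507.6  89.1  74. ] [500.  97.  43.] r 138.4 ang 2.246
vial [ 490.3 -105.    82. ] [ 490. -105.   81.] r 134.8 ang -2.449
bot [ 530.1 -209.7   80. ] [ 530. -209.   81.] r 201.2 ang -1.894
tape [569.4 174.7  25. ] [567. 185.   1.] r 195.2 ang 1.697
```

View pics/z1.png

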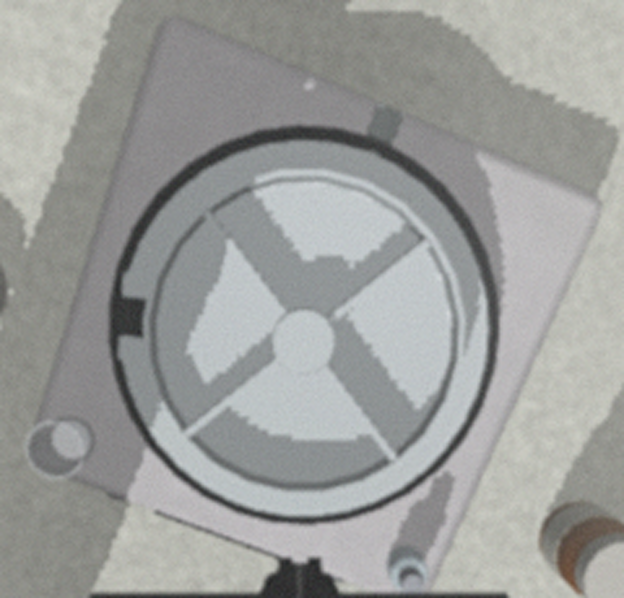

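servo_tool(steps="30 -7 -11 0 0 0 0; 30 -7 -11 0 0 0 0; 30 -7 -11 0 0 0 0; 30 -7 -11 0 0 0 0; 30 -7 -11 0 0 0 0; 30 -7 -11 0 0 0 0; 0 0 0 0 0 0 0; 0 0 0 0 0 0 0")

```text
t: 2.6
eef_pos: [600.0, 18.1, 131.1]
tcp_rot: [-2.56, 1.567, 0.83]
ft_force: [-0.3, -0.5, -0.1]
opening: 0.006
```

```bash
python3 snap.py 2 wrist scene; python3 -c "
from h import *
z=load('scene2.npz');cv2.imwrite('pics/z2.png',cv2.resize(z['p'][150:300,230:430],None,fx=4,fy=4,interpolation=cv2.INTER_CUBIC))"
```

```text
2.7 [600.21226785  18.15246391 131.79818558] 0.006828775797617866 [ 0.59538892  0.15941915 -0.29909693]
[[ 0.004  0.246 -0.969]
 [ 0.003 -0.969 -0.246]
 [-1.    -0.002 -0.005]]
```

View pics/wrist2.png

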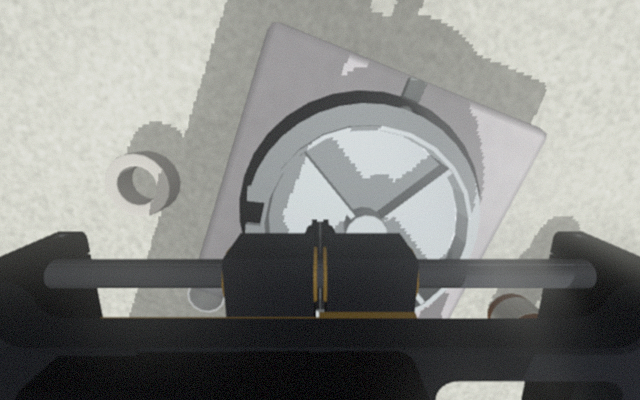

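View pics/z2.png

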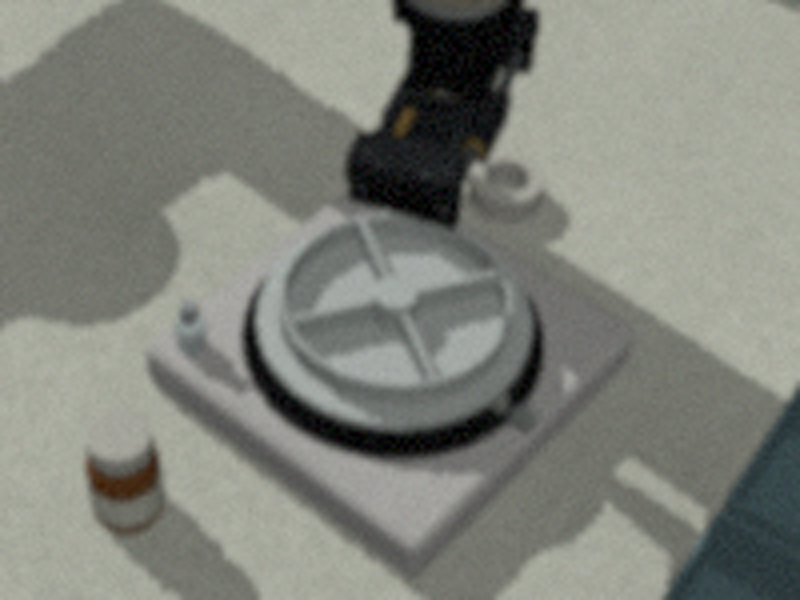

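servo_tool(steps="15 -4 -1 0 0 0 0; 15 -4 -1 0 0 0 0; 15 0 0 0 0 0 0; 8 0 0 0 0 0 0; 5 0 0 0 0 0 0; 0 0 0 0 0 0 0; 0 0 0 0 0 0 0; 0 0 0 0 0 0 0")

```text
t: 3.5
eef_pos: [603.7, 22.6, 83.7]
tcp_rot: [2.964, 1.55, 0.067]
ft_force: [1.0, 0.3, -0.9]
opening: 0.005
```

```bash
python3 - <<'E'
from h import *
z=load('wrist2.npz');P=cloud(z)
w=(abs(P[...,2]-83)<3)&(np.hypot(P[...,0]-594,P[...,1]+19)<90)&(np.hypot(P[...,0]-594,P[...,1]+19)>65)
qq=P[w][:,:2]
A=np.c_[2*qq,np.ones(len(qq))]; s=np.linalg.lstsq(A,(qq**2).sum(1),rcond=None)[0]
print('wall circle',s[:2],np.sqrt(s[2]+s[0]**2+s[1]**2),len(qq))
for n,(u,v,h) in dict(hub=(368,228,87),blk=(413,90,50),c1=(275,23,40),c2=(545,133,40),notch=(253,216,63)).items():
    X=pxz(z,u,v,h);D=X-[594.3,-18.6,0]; print(n,X.round(1),P[v,u].round(0),np.hypot(*D[:2]).round(1),np.arctan2(D[1],D[0]).round(3))
s,R=st(); print(s['eef_pos'],s['ft_force'])
# arc table
p=s['eef_pos'][:2]; c=np.array([594.3,-18.6]); a=np.arctan2(*(p-c)[::-1]); print('a',a)
for i in range(24):
    a-=.11; q=c+45*np.array([np.cos(a),np.sin(a)]); d=R.T@np.r_[q-p,0]; print(i,round(a,2),d.round(1)); p=q
E
```

```text
wall circle [594.49813309 -18.44885406] 76.59962273217236 2260
hub [599.6 -18.6  87. ] [599. -19.  86.] 5.3 -0.002
blk [705.5 -29.6  50. ] [706. -30.  49.] 111.7 -0.099
c1 [727.6  86.3  40. ] [728.  87.  37.] 169.6 0.667
c2 [ 701.7 -149.4   40. ] [ 702. -151.   38.] 169.2 -0.883
notch [579.  69.  63.] [571.  72.  42.] 88.9 1.744
[603.68251969  22.63696179  83.65873486] [ 1.01930877  0.29221609 -0.86867931]
a 1.3470780129938908
0 1.24 [ 0.1  0.1 -5.5]
1 1.13 [ 0.1  2.9 -4. ]
2 1.02 [ 0.1  3.3 -3.6]
3 0.91 [ 0.1  3.7 -3.3]
4 0.8 [ 0.1  4.1 -2.8]
5 0.69 [ 0.1  4.3 -2.4]
6 0.58 [ 0.1  4.6 -1.9]
7 0.47 [ 0.   4.8 -1.4]
8 0.36 [ 0.   4.9 -0.8]
9 0.25 [ 0.   4.9 -0.3]
10 0.14 [0.  4.9 0.3]
11 0.03 [0.  4.9 0.8]
12 -0.08 [-0.   4.8  1.3]
13 -0.19 [-0.   4.6  1.8]
14 -0.3 [-0.   4.4  2.3]
15 -0.41 [-0.   4.1  2.8]
16 -0.52 [-0.1  3.7  3.2]
17 -0.63 [-0.1  3.4  3.6]
18 -0.74 [-0.1  2.9  4. ]
19 -0.85 [-0.1  2.5  4.3]
20 -0.96 [-0.1  2.   4.5]
21 -1.07 [-0.1  1.5  4.7]
22 -1.18 [-0.1  1.   4.8]
23 -1.29 [-0.1  0.4  4.9]
```

```bash
python3 snap.py 3 wrist scene; python3 -c "
from h import *
z=load('scene3.npz');cv2.imwrite('pics/z3.png',cv2.resize(z['p'][180:280,270:400],None,fx=6,fy=6,interpolation=cv2.INTER_CUBIC))
s,R=st();print(s['joints'],s['qvel'],s['moment'])"
```

```text
3.6 [603.66406971  22.69736601  83.52322222] 0.005389011093828584 [-0.05597317  0.15817036 -0.417811  ]
[[ 0.02   0.242 -0.97 ]
 [ 0.001 -0.97  -0.242]
 [-1.     0.004 -0.02 ]]
[-0.07302421  0.61014357  1.75064462  0.00416107  0.76055921  1.25007814] [ 0.00032452  0.00344086  0.00505608 -0.00053184 -0.00147277 -0.00255924] [0.03510413 0.10515475 0.00469259]
```

View pics/wrist3.png

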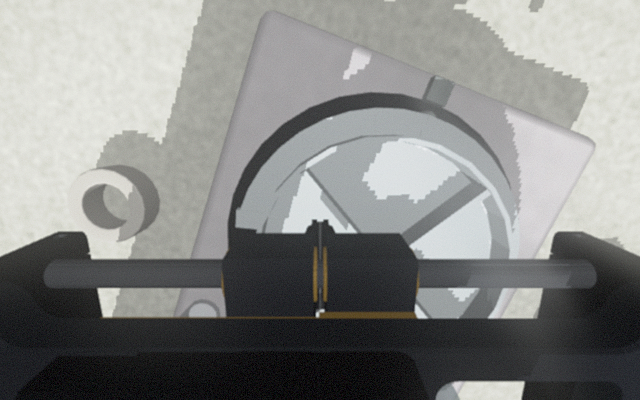

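View pics/z3.png

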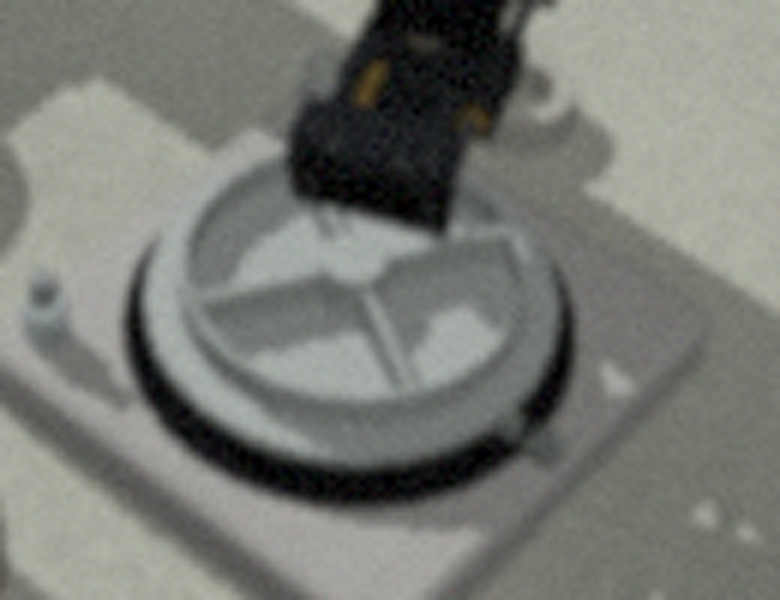

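```bash
python3 - <<'E'
from h import *
z=load('scene3.npz');P=cloud(z); s,R=st()
T=s['eef_pos']; print('tcp px zoom',(proj(z,T)-[270,180])*6, 'r',T[:2]-[594.3,-18.6])
Q=(P-T)@R  # tool coords
m=(Q[...,0]<5)&(Q[...,0]>-120)&(abs(Q[...,1])<100)&(abs(Q[...,2])<60)&(P[...,2]>88)
q=Q[m]
for lo in range(-120,6,10):
    k=q[(q[:,0]>=lo)&(q[:,0]<lo+10)]
    if len(k): print(lo,len(k),k[:,1].min().round(),k[:,1].max().round(),k[:,2].min().round(),k[:,2].max().round())
E
```

```text
tcp px zoom [421.22720582 215.79245582] r [ 9.36406971 41.29736601]
-120 192 -86.0 94.0 -34.0 35.0
-110 180 -88.0 92.0 -35.0 36.0
-100 164 -75.0 86.0 -34.0 35.0
-90 111 -74.0 87.0 -35.0 35.0
-80 3 82.0 83.0 -18.0 32.0
-10 38 26.0 72.0 -1.0 34.0
```

servo_tool(steps="-8 0 0 0 -0.02 0 0; 0 -4 8 0 0 0 0; 0 0 0 0 0 0 0; 8 0 0 0 0 0 0; 8 0 0 0 0 0 0; 6 0 0 0 0 0 0; 0 0 0 0 0 0 0; 0 0 0 0 0 0 0")

```text
t: 4.4
eef_pos: [593.1, 24.9, 66.5]
tcp_rot: [1.307, 1.568, -1.59]
ft_force: [0.5, -0.5, -1.6]
opening: 0.006
```

```bash
cat > arc.py <<'E'
import sys
from h import *
s,R=st(); p=s['eef_pos'][:2]; c=np.array([594.4,-18.5]); a=np.arctan2(*(p-c)[::-1]); print(s['eef_pos'],s['ft_force'].round(1),'a',a,'r',np.hypot(*(p-c))); print(R.round(3))
da,n,r=map(float,sys.argv[1:])
for i in range(int(n)):
    a+=da; q=c+r*np.array([np.cos(a),np.sin(a)]); d=R.T@np.r_[q-p,0]; print(round(a,2),d.round(1)); p=q
E
python3 arc.py -.11 18 44
```

```text
[593.0795184   24.87254165  66.52829154] [ 0.5 -0.5 -1.6] a 1.6012320309050843 r 43.39263809164648
[[-0.     0.242 -0.97 ]
 [-0.003 -0.97  -0.242]
 [-1.     0.003  0.001]]
1.49 [-0.   0.7 -4.8]
1.38 [ 0.   1.8 -4.5]
1.27 [ 0.   2.3 -4.3]
1.16 [ 0.   2.7 -4. ]
1.05 [ 0.   3.2 -3.7]
0.94 [ 0.   3.5 -3.3]
0.83 [ 0.   3.9 -2.9]
0.72 [ 0.   4.2 -2.5]
0.61 [ 0.   4.4 -2. ]
0.5 [ 0.   4.6 -1.5]
0.39 [ 0.   4.7 -1. ]
0.28 [ 0.   4.8 -0.4]
0.17 [0.  4.8 0.1]
0.06 [0.  4.8 0.6]
-0.05 [0.  4.7 1.1]
-0.16 [0.  4.5 1.7]
-0.27 [0.  4.3 2.1]
-0.38 [0.  4.1 2.6]
```

servo_tool(steps="-3 1 -5 0 0 0 0; 0 2 -5 0 0 0 0; 0 2 -5 0 0 0 0; 0 3 -4 0 0 0 0; 0 3 -4 0 0 0 0; 0 4 -3 0 0 0 0; 0 4 -3 0 0 0 0; 0 4 -2.5 0 0 0 0")

```text
t: 5.2
eef_pos: [630.9, 9.6, 69.8]
tcp_rot: [0.372, 1.566, -2.524]
ft_force: [-3.1, 1.4, 0.2]
opening: 0.004
```

```bash
python3 arc.py -.11 12 45
```

```text
[630.93138568   9.55032528  69.76090698] [-3.1  1.4  0.2] a 0.6548224224117998 r 46.05825537089775
[[-0.004  0.243 -0.97 ]
 [-0.003 -0.97  -0.243]
 [-1.     0.002  0.004]]
0.54 [ 0.   5.1 -0.7]
0.43 [ 0.   4.8 -1.2]
0.32 [ 0.   4.9 -0.7]
0.21 [ 0.   4.9 -0.1]
0.1 [0.  4.9 0.4]
-0.01 [0.  4.9 1. ]
-0.12 [0.  4.7 1.5]
-0.23 [0.  4.5 2. ]
-0.34 [0.  4.3 2.5]
-0.45 [0.  4.  2.9]
-0.56 [0.  3.6 3.4]
-0.67 [0.  3.2 3.7]
```

servo_tool(steps="0 5 -1 0 0 0 0; 0 5 -1 0 0 0 0; 0 5 -1 0 0 0 0; 0 5 0 0 0 0 0; 0 5 0.5 0 0 0 0; 0 5 1 0 0 0 0; 0 5 1.5 0 0 0 0; 0 2 1 0 0 0 0")

```text
t: 6.0
eef_pos: [640.2, -29.3, 69.7]
tcp_rot: [0.183, 1.568, -2.714]
ft_force: [-0.7, 4.1, 0.0]
opening: 0.008
```

```bash
python3 arc.py -.11 8 45;python3 snap.py 4
```

```text
[640.17926368 -29.30054299  69.70280675] [-0.7  4.1  0. ] a -0.23168982269386112 r 47.03607883059353
[[-0.003  0.242 -0.97 ]
 [-0.001 -0.97  -0.242]
 [-1.     0.001  0.003]]
-0.34 [0.  3.3 4.3]
-0.45 [0. 4. 3.]
-0.56 [0.  3.6 3.4]
-0.67 [0.  3.2 3.8]
-0.78 [0.  2.8 4.1]
-0.89 [0.  2.3 4.4]
-1.0 [0.  1.8 4.6]
-1.11 [0.  1.3 4.8]
6.05 [640.12654753 -29.4801811   69.72096311] 0.008111986421937289 [0.37312436 1.17170932 0.15061102]
[[-0.003  0.242 -0.97 ]
 [-0.001 -0.97  -0.242]
 [-1.     0.001  0.003]]
```

View pics/wrist4.png

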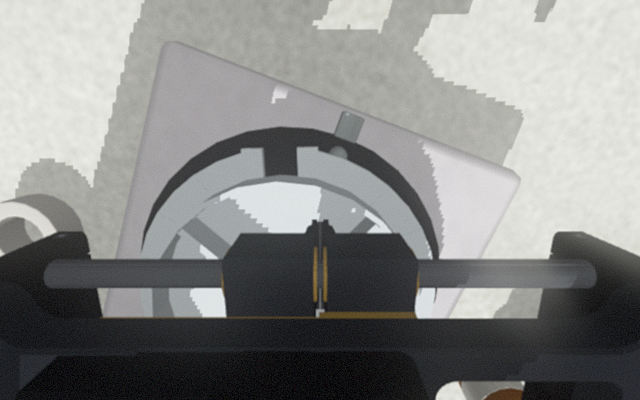

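Notch at about (280,162), pin at (338,152) with block at (349,123). I'll measure both angles.

```bash
python3 - <<'E'
from h import *
z=load('wrist4.npz')
cv2.imwrite('pics/z4.png',cv2.resize(z['p'][90:220,200:400],None,fx=4,fy=4,interpolation=cv2.INTER_CUBIC))
E
```

```text
(no output)
```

View pics/z4.png

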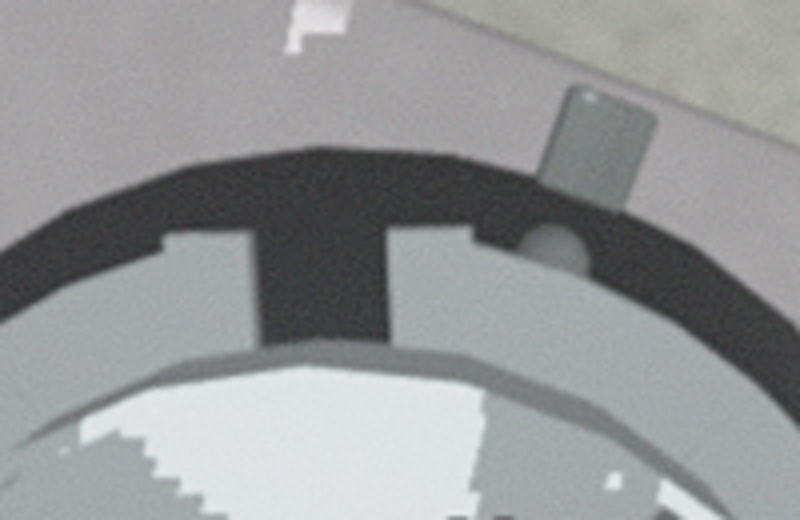

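```bash
python3 - <<'E'
from h import *
z=load('wrist4.npz'); c=np.array([594.4,-18.5])
w=lambda u,v,h:pxz(z,200+u/4,90+v/4,h)[:2]
P=cloud(z)
m=(abs(P[...,2]-83)<3)&(abs(np.hypot(P[...,0]-594,P[...,1]+19)-78)<13); m[215:]=0
print(m.sum())
for n,u,v,h in [('nL',250,232,63),('nR',388,232,63),('nl',261,345,63),('nr',391,343,63),('nmid',322,285,63),('pin',555,258,53),('pinL',518,250,51),('pinR',592,260,51),('blk',596,150,50)]:
    d=w(u,v,h)-c; print(n,w(u,v,h).round(1),np.hypot(*d).round(1),np.arctan2(d[1],d[0]).round(3))
E
```

```text
1270
nL [683.1  15.2] 94.9 0.363
nR [687.9  -4. ] 94.6 0.154
nl [667.4  10.4] 78.5 0.376
nr [672.3  -8. ] 78.6 0.134
nmid [678.2   3.6] 86.6 0.258
pin [689.1 -28.9] 95.3 -0.11
pinL [688.7 -23.3] 94.4 -0.051
pinR [690.  -34.7] 96.9 -0.168
blk [706. -31.] 112.3 -0.112
```

servo_tool(steps="0 2 2 0 0 0 0; 0 2 2 0 0 0 0; 0 2 1.5 0 0 0 0; 0 2 1.5 0 0 0 0; 0 2 1.5 0 0 0 0; 0 1 1 0 0 0 0; 0 0 0 0 0 0 0; 0 0 0 0 0 0 0")

```text
t: 6.85
eef_pos: [633.9, -43.9, 70.2]
tcp_rot: [1.329, 1.569, -1.568]
ft_force: [-0.3, 2.2, -0.1]
opening: 0.003
```

```bash
python3 arc.py -.055 6 45;python3 snap.py 5; python3 - <<'E'
from h import *
z=load('wrist5.npz')
cv2.imwrite('pics/z5.png',cv2.resize(z['p'][90:220,200:400],None,fx=4,fy=4,interpolation=cv2.INTER_CUBIC))
E
```

```text
[633.89883708 -43.86303105  70.23587878] [-0.3  2.2 -0.1] a -0.5708163936846343 r 46.94082950778802
[[ 0.     0.242 -0.97 ]
 [-0.002 -0.97  -0.242]
 [-1.     0.002  0.   ]]
-0.63 [0.  0.2 3.2]
-0.68 [0.  1.5 1.9]
-0.74 [0.  1.4 2. ]
-0.79 [0.  1.3 2.1]
-0.85 [0.  1.2 2.2]
-0.9 [0.  1.1 2.2]
6.9 [633.93255338 -43.81395338  70.26172796] 0.008121262501356065 [-0.33843187  1.04470137 -0.29398975]
[[ 0.     0.242 -0.97 ]
 [-0.002 -0.97  -0.242]
 [-1.     0.002  0.   ]]
```

View pics/z5.png

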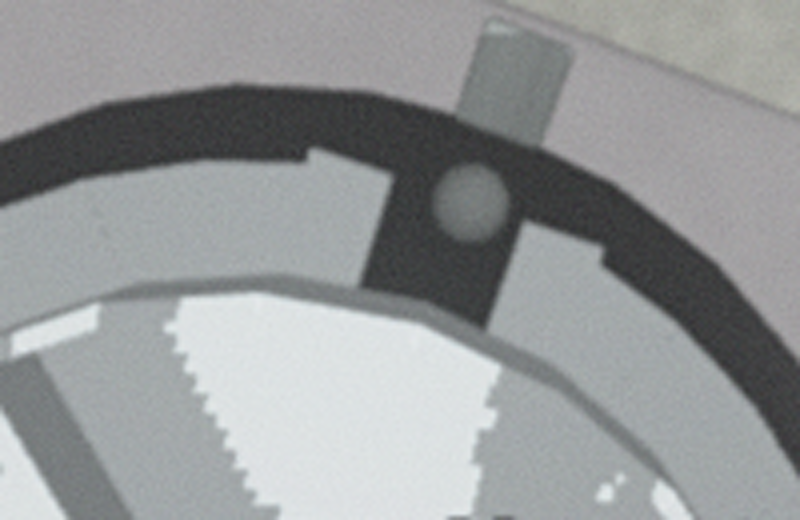

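Pin is now inside the notch at zoom (471,203); notch edges run (391,180)–(360,288) and (524,222)–(487,328).

```bash
python3 - <<'E'
from h import *
z=load('wrist5.npz'); c=np.array([594.4,-18.5])
w=lambda u,v,h:pxz(z,200+u/4,90+v/4,h)[:2]
for n,u,v,h in [('nL',391,180,63),('nR',524,222,63),('nl',360,288,63),('nr',487,328,63),('pin',471,203,51),('blk',515,83,50)]:
    d=w(u,v,h)-c; print(n,w(u,v,h).round(1),np.hypot(*d).round(1),np.arctan2(d[1],d[0]).round(3))
E
```

```text
nL [688.8 -17.3] 94.4 0.013
nR [687.6 -37. ] 95.1 -0.196
nl [672.7 -16.4] 78.3 0.027
nr [671.5 -35.6] 79.0 -0.219
pin [687.6 -29.2] 93.8 -0.114
blk [706.3 -31.3] 112.6 -0.114
```

servo_tool(steps="0 0.7 0.7 0 0 0 0; 0 0.4 0.4 0 0 0 0; 0 0 0 0 0 0 0; 0 0 0 0 0 0 0; 0 0 0 0 0 0 0; 0 0 0 0 0 0 0; 0 0 0 0 0 0 0; 0 0 0 0 0 0 0")

```text
t: 7.7
eef_pos: [633.2, -45.1, 70.3]
tcp_rot: [1.438, 1.569, -1.458]
ft_force: [0.4, 2.4, -1.1]
opening: 0.002
```

```bash
python3 snap.py 6; python3 - <<'E'
from h import *
z=load('wrist6.npz')
cv2.imwrite('pics/z6.png',cv2.resize(z['p'][90:220,200:400],None,fx=4,fy=4,interpolation=cv2.INTER_CUBIC))
E
```

```text
7.75 [633.20075431 -45.11175878  70.26104874] 0.003708027614551178 [ 0.50812144  2.6536207  -0.49848478]
[[ 0.     0.242 -0.97 ]
 [-0.002 -0.97  -0.242]
 [-1.     0.002  0.   ]]
```

View pics/z6.png

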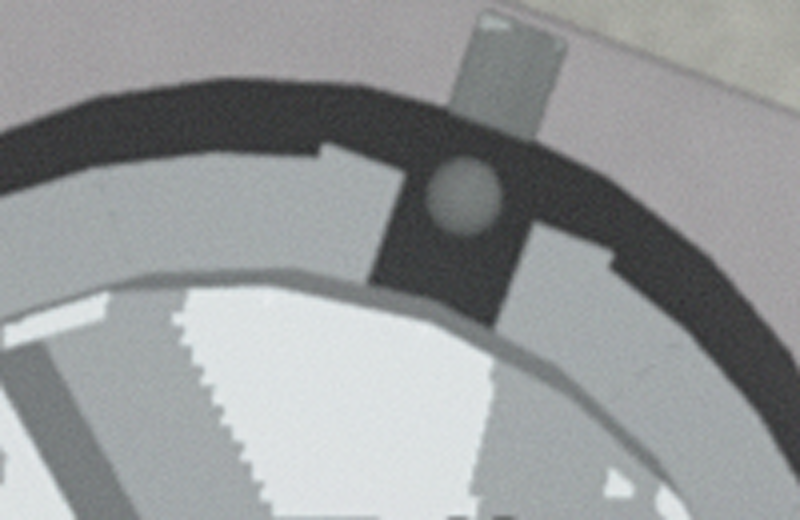

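```bash
python3 - <<'E'
from h import *
z=load('wrist6.npz'); c=np.array([594.4,-18.5])
w=lambda u,v,h:pxz(z,200+u/4,90+v/4,h)[:2]
for n,u,v,h in [('nL',404,175,63),('nR',533,222,63),('nl',371,284,63),('nr',496,327,63),('pin',464,197,51),('blk',507,76,50)]:
    d=w(u,v,h)-c; print(n,w(u,v,h).round(1),np.hypot(*d).round(1),np.arctan2(d[1],d[0]).round(3))
E
python3 arc.py .1 1 44
```

```text
nL [689.2 -20.1] 94.8 -0.017
nR [687.2 -39.5] 95.2 -0.223
nl [672.9 -19. ] 78.5 -0.006
nr [671.2 -38.1] 79.3 -0.25
pin [687.5 -29.2] 93.7 -0.114
blk [706.2 -31.1] 112.6 -0.113
[633.20075431 -45.11175878  70.26104874] [ 0.5  2.7 -0.5] a -0.6011706409080423 r 47.04980595332995
[[ 0.     0.242 -0.97 ]
 [-0.002 -0.97  -0.242]
 [-1.     0.002  0.   ]]
-0.5 [-0.  -5.4 -1.1]
```

servo_tool(steps="0 -3 -3 0 0 0 0; -15 0 0 0 0 0 0; -20 0 0 0 0 0 0; 0 -10 10 0 0 0 0; 0 -11 12 0 0 0 0; 0 -11 12 0 0 0 0; 0 0 0 0 0 0 0; 0 0 0 0 0 0 0")

```text
t: 8.55
eef_pos: [595.5, -19.3, 113.1]
tcp_rot: [2.128, 1.563, -0.768]
ft_force: [0.6, -0.6, -0.1]
opening: 0.007
```

```bash
python3 snap.py 7; python3 - <<'E'
from h import *
s,R=st(); print(R.T@(np.array([594.4,-18.5,90])-s['eef_pos']))
E
```

```text
8.6 [595.56567082 -19.33054874 113.01521274] 0.0052321452247771185 [0.45590788 0.13375116 0.21109299]
[[ 0.005  0.243 -0.97 ]
 [-0.005 -0.97  -0.243]
 [-1.     0.006 -0.004]]
[23.00429083 -1.23047837  1.01840245]
```

View pics/wrist7.png

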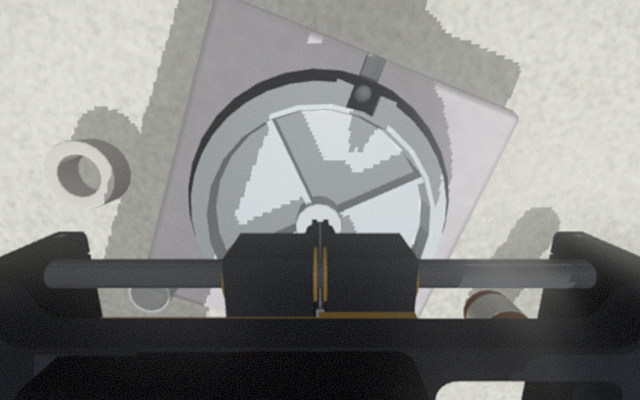

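servo_tool(steps="10 -1 1 0 0 0 0; 10 0 0 0 0 0 0; 3 0 0 0 0 0 0; 3 0 0 0 0 0 0; 3 0 0 0 0 0 0; 3 0 0 0 0 0 0; 0 0 0 0 0 0 0; 0 0 0 0 0 0 0")

```text
t: 9.4
eef_pos: [596.0, -19.7, 78.2]
tcp_rot: [2.095, 1.564, -0.803]
ft_force: [-1.2, -0.3, 5.3]
opening: 0.003
```

servo_tool(steps="2 0 0 0 0 0 0; 2 0 0 0 0 0 0; 2 0 0 0 0 0 0; 2 0 0 0 0 0 0; 2 0 0 0 0 0 0; 2 0 0 0 0 0 0; 0 0 0 0 0 0 0; 0 0 0 0 0 0 0")

```text
t: 10.2
eef_pos: [596.8, -19.9, 75.9]
tcp_rot: [2.365, 1.559, -0.532]
ft_force: [-0.4, 0.8, 0.5]
opening: 0.004
```

servo_tool(steps="3 0 0 0 0 0 0; 4 0 0 0 0 0 0; 5 0 0 0 0 0 0; 5 0 0 0 0 0 0; 5 0 0 0 0 0 0; 5 0 0 0 0 0 0; 5 0 0 0 0 0 0; 5 0 0 0 0 0 0")

```text
t: 11.0
eef_pos: [599.3, -20.3, 74.3]
tcp_rot: [2.556, 1.539, -0.339]
ft_force: [-21.4, 3.1, 62.7]
opening: 0.005
```

```bash
python3 snap.py 8; python3 - <<'E'
from h import *
z=load('wrist8.npz'); P=cloud(z)
cv2.imwrite('pics/z8.png',cv2.resize(z['p'][30:230,200:460],None,fx=3,fy=3,interpolation=cv2.INTER_CUBIC))
r=np.hypot(P[...,0]-594.4,P[...,1]+18.5)
for nm,m in [('flange',(r>84)&(r<92)),('floor',(r>25)&(r<70))]:
    m=m.copy(); m[215:]=0; q=P[m][:,2]; print(nm,np.percentile(q,[10,50,90]))
z=load('wrist7.npz'); P=cloud(z);r=np.hypot(P[...,0]-594.4,P[...,1]+18.5)
m=(r>84)&(r<92); m[215:]=0; print('before',np.percentile(P[m][:,2],[10,50,90]))
E
```

```text
11.05 [599.28995579 -20.24066511  74.27504807] 0.0025382497366597057 [-21.01214503   2.27528812  63.11592994]
[[ 0.03   0.244 -0.969]
 [-0.01  -0.97  -0.245]
 [-1.     0.017 -0.026]]
flange [49.74570953 50.91547112 51.85288877]
floor [50.29008804 51.21221345 69.67387945]
before [61.98267446 63.27300768 64.14917552]
```

View pics/z8.png

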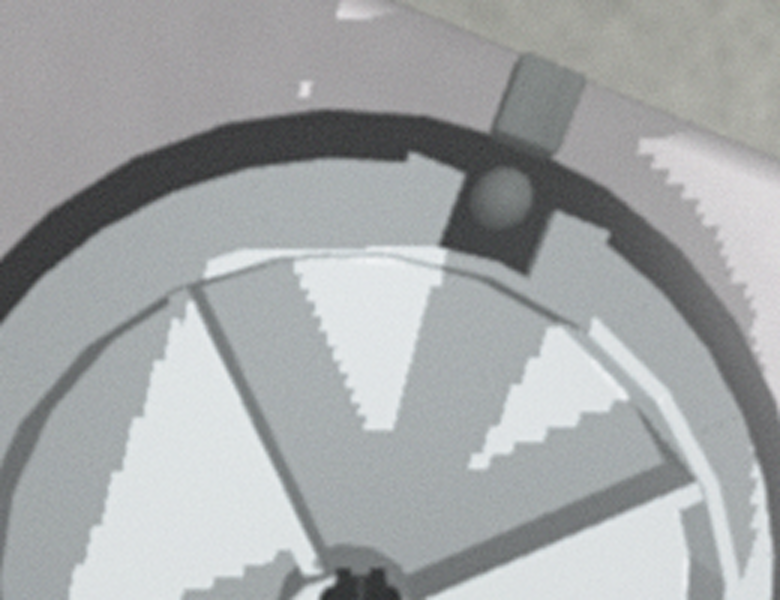

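Flange dropped from 63 to 51 mm with the end stop felt at 63 N, so it is fully home. Next I lift clear.

servo_tool(steps="-3 0 0 0 0 0 0; -10 0 0 0 0 0 0; -20 0 0 0 0 0 0; -30 0 0 0 0 0 0; -30 0 0 0 0 0 0; -30 0 0 0 0 0 0; 0 0 0 0 0 0 0; 0 0 0 0 0 0 0")

```text
t: 11.85
eef_pos: [595.5, -19.2, 201.9]
tcp_rot: [2.54, 1.541, -0.355]
ft_force: [0.2, 0.4, -0.4]
opening: 0.002
```

```bash
python3 snap.py 9; python3 - <<'E'
from h import *
z=load('wrist9.npz'); P=cloud(z)
cv2.imwrite('pics/z9.png',cv2.resize(z['p'][:230,150:500],None,fx=2.2,fy=2.2,interpolation=cv2.INTER_CUBIC))
r=np.hypot(P[...,0]-594.4,P[...,1]+18.5)
m=(r>84)&(r<92); m[215:]=0; print('after',np.percentile(P[m][:,2],[10,50,90]))
E
```

```text
11.9 [595.66767354 -19.19098019 201.92599447] 0.005883943641276008 [-0.75881003  0.24394643  0.86221392]
[[ 0.028  0.244 -0.969]
 [-0.01  -0.97  -0.244]
 [-1.     0.017 -0.025]]
after [50.03452947 51.21774556 52.18957857]
```

View pics/z9.png

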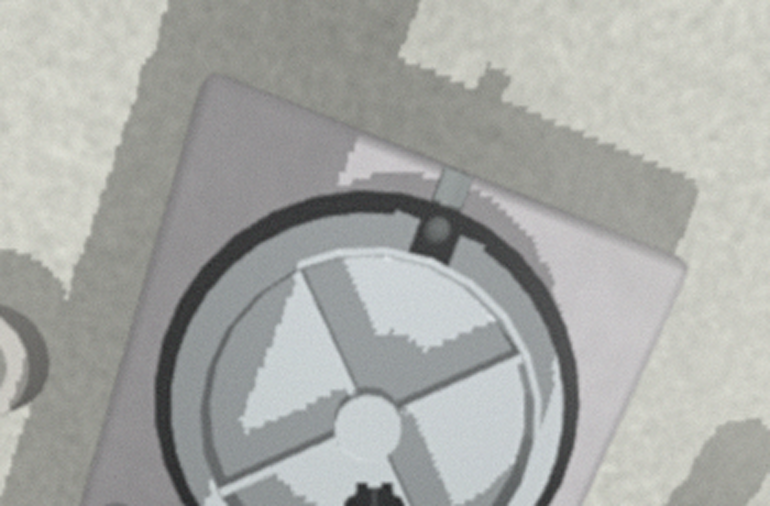

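The picture shows the pin (437,230) inside the notch, the flange still at 51 mm and the hand clear about 125 mm above. I'm handing it in.

```bash
python3 -c "
from cell import *
order.job_done()"
```

```text
the job is handed in; nothing more can be done
```

The carousel is turned to the pin and pressed fully home, and the job was handed in at about 12 s. No verdict was reported.

- **Turning:** I pushed one divider clockwise about 1.8 rad with the shut fingertips. The notch ended 0.01 rad from the pin, about 1 mm at the rim.
- **Pressing:** I pressed on the hub until the end stop. The wrist force peaked at about 63 N vertically and 21 N sideways, under the 120 N limit. The flange dropped from 63 to 51 mm and stayed at 51 mm after I let go.
- **At hand-in:** The last picture shows the pin inside the notch. The fingertips were about 125 mm above the hub, with the wrist force near zero.

**What went less well:**
- On the first descent the fingertips stopped about 10 mm short, possibly on top of a divider. I raised, shifted and re-entered.
- My early estimates of the pin's angle from the far views varied by about 0.02 rad. I used the consistent close-up readings instead.
- I did not re-measure the cup, vial, bottle, tape, jar and carton at the end. The hand was never near them, and the wrist pictures gave no sign that those in view had moved.

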